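Tip a nest block over and clamp it down

ROBOT

A 6-joint arm with a two-finger parallel gripper is mounted at the origin on a cart in front of the work surface, level with it; the furniture and walls round the work are solid. World frame = base frame: x ahead of the robot, y to its left, z up, the work surface at z = 0. Lengths are in mm, angles in rad, forces in N, time in s.
With the tool pointing down it reaches from about 400 to 925 mm from the base axis. Payload 12.5 kg.
Tool frame: the origin (TCP) lies midway between the tips of the shut fingers; the grasp point (between the pads) lies 19 mm behind it; z points along the fingers, y is the line along which they close (so a half turn about z gives the same grasp; the last joint's range is limited). The gripper opens to 95 mm and grips with 3 to 60 N. Pads are 20 mm wide; open, the fingers measure 119 mm over their backs; the gripper's body (75 mm by 180 mm) begins 59 mm behind the grasp point.
Start: joints at [-1.255, 0.491, 1.559, -0, 1.092, -0.106], TCP at [255.901, -570.229, 214.661] pointing down, gripper open.
Joint ranges: [-3.1, 3.1], [-0.84, 2.19], [0.05, 2.79], [-1.13, 4.28], [0.06, 2.93], [-2.69, 2.69]. Speed limits (rad/s): [2.22, 2.22, 2.79, 3.14, 3.14, 3.14].

INTERFACE

Orientations are given as [roll, pitch, yaw] about the fixed x, y, z axes, in that order (R = Rz(yaw) Ry(pitch) Rx(roll)).
In Python, from cell import env gives the robot as it stands.
- The arm moves only by the tool arm_command, never from a script. Its argument "targets" is a list of rows, each a list of 5 numbers: the shift along the tool's x, y, z in mm, then the turn about the tool's z in degrees, then the opening, from 0 (shut) to 1 (fully open). In form: [[tx, ty, tz, roll, fingers], ...]. A call has 1 to 5 rows; each row is the pose to reach, as a shift and turn from the pose commanded when the call began, along the tool's axes at that moment; what a row does not reach only later rows make up. A row lasts 1/10 s, in which the tool goes at most 50 mm and 8.59 degrees, less where a joint would pass 70% of its speed; a pose out of reach is approached as far as the arm can. A call with a gripper value outside its range is refused whole. The fingers move at their own pace and stop on an object; the grip force is fixed at half the most. Time passes only in rows, so rows that repeat a pose let the fingers close. It gives the time, the measured TCP pose, the force, the opening and the grip force at its end, in the units of the state.
- env.state(): the state, without advancing time (a new reading comes with each control period).
- env.read_camera(name): name is "scene" or "top" or "wrist"; returns a dict with "frame" (480x640x3 uint8, red, green, blue), "vertical_fov" (degrees; the focal length in pixels is half the picture's height over the tangent of half this angle, whatever the lens; pixels are square), "cx", "cy" (the principal point, pixels), "world_from_camera" (4x4, takes a point from camera to world coordinates); the wrist camera has in their place "hand_eye" (4x4, takes a point from camera to tool coordinates, whose origin is the TCP and whose axes are the flange's). Camera axes: x right, y down, z forward; pixel columns grow to the right and rows downward; lengths in mm; the calibration is good to about 2 mm. A picture is of the moment at which its call begins: read the wrist's pose just before it. There is no depth.
- env.job_done(): hands the job in; it is judged then, once.
The state is a dict: "t": time; "joints": joint angles; "qvel": joint speeds; "tau": joint torques, N m; "eef_pos": TCP position; "tcp_rot": TCP orientation; "ft_force": force on the tool from outside, world axes, zero at the start; "moment": the same for the moment, N m; "opening": opening from 0.0 (shut) to 1.0 (fully open); "grip_force": force on a finger pad.
Only numpy, scipy, OpenCV 4.12 (cv2) and the standard library are available. Lean on these libraries where they do the work, as an engineer would, in place of code of your own. Each camera call takes 0.05 s, during which the arm holds its last target. There are 200 camera calls.

TASK

The larger drilled block stands on its end in front of the open toggle clamp. Tip it over towards the clamp with your fingertips so that it lies flat on the bench, push it along until its end is up against the clamp's base, then push the clamp arm over and down so that its foot rests on the block. Only push, never pick up or lift the block, and leave all the other things where they are.

Things in the scene. Friction and masses are not known exactly. Their poses are not given: they have to be found in the camera images.
- nest_block: The larger plain metal block, solid, 40 x 60 x 18 mm (own x, y, z), drilled holes in one 40 x 60 face (its +z face), about 0.12 kg. Origin at the centre of the opposite face. At the start it stands on an 18 x 40 mm end, 60 mm tall, own y vertical, own z pointing away from the clamp, origin face towards the clamp; tipped towards the clamp it lies with own z up.
- block_mid (a point): The middle of the larger block's volume, 9 mm from its origin along its own z; same axes as the block. Height 30 mm while standing, 9 mm when lying flat.
- toggle_clamp: Toggle clamp fixed to the bench. Origin on the bench, own z up. Base 60 mm wide (own x), from y = -52 to +33 mm, 14 mm high; cheek plates x = -14 to 14, y = -40 to 10 mm, 52 mm high. The base's front end (y = +33 mm) is the stop; the block stands in front of it on the +y side, near x = 0, its near face 75 to 87 mm from the stop. The red handle is on the -y side.
- toggle_clamp_lever (a joint): Angle (rad) of the lever (arm and red handle in one): 0 = arm level, reaching to the clamp's +y at 39 to 48 mm height, 16 mm wide; positive = arm raised; starts at 1.05 to 1.2 (arm nearly upright, handle low behind). Stiff: stays where left, 2 to 3 N at the foot moves it. On the flat block the foot stops it at about 0.05; the handle then rises to 128 mm.
- clamp_foot (a point): Centre of the underside of the clamp's round foot (16 mm diameter), turns with the lever; 15 mm above the bench when the lever is at 0.
- screw_top (a point): Top end of the 7 mm screw that carries the foot, on the upper side of the arm; turns with the lever. At lever 0 it is 58 mm above the bench and 44 mm ahead (+y) of the clamp's origin, 10 mm above the arm; fully open it is about 100 mm up and faces back to the handle. Pushing on it towards +y, then down, closes the clamp.
- lever_hinge (a point): Point on the lever's hinge line, at y = -12, z = 43 mm in the clamp's frame; the hinge line runs along the clamp's own x.
- small_block: Bystander: smaller drilled block, 35 x 45 x 22 mm, lying beside the work. Origin centre of underside.
- electrode: Bystander: copper electrode, 18 mm diameter, 50 mm tall, standing beside the work. Origin centre of underside.
- screw_cup: Bystander: round steel cup of screws, 73 mm across, 24 mm high. Origin centre of underside.
- caliper: Bystander: caliper lying flat, 60 x 210 x 17 mm. Origin centre of underside.
- tape_roll: Bystander: roll of brown tape lying flat, 86 mm across, 20 mm high. Origin centre of underside.
- screwdriver: Bystander: screwdriver with orange handle, lying flat, 200 mm long, 35 mm high at most. Origin under its middle.
- guard_corner (a point): Obstacle: lower near corner of the welding press's thin upright guard sheet, which hangs over the bench behind the work and runs from here away from the robot (along +x) and upward; it does not move. Keep the wrist and arm off it: raised hands should cross from side to side on the robot's side of it.
Not all that is in view belongs to the job. What is shaped like the toggle_clamp but orange is not meant.

How it is judged (in metres and radians):
On the way:
1. the block has been tipped over and lies flat, drilled face up, while the clamp is still open (angle between nest_block's own z axis and vertical below 0.1 rad and height (world z) of block_mid below 0.015 m and value of joint toggle_clamp_lever above 0.6 rad), for 0.2 s.
At the end, for the whole second after the job is handed in: The block lies flat on the bench, drilled face up, its middle under 71 mm ahead of the clamp's origin along the clamp's y (end within 8 mm of the base); lever below 0.13 rad, middle of the foot over the block and at most 3 mm above its top; all at rest (angle between nest_block's own z axis and vertical below 0.1 rad and height (world z) of block_mid below 0.013 m and y of block_mid in the frame of toggle_clamp below 0.071 m and value of joint toggle_clamp_lever below 0.13 rad and z of clamp_foot in the frame of nest_block below 0.021 m and x of clamp_foot in the frame of nest_block between -0.018 and 0.018 m and y of clamp_foot in the frame of nest_block between -0.03 and 0.03 m and linear speed of nest_block below 0.02 m/s and velocity of joint toggle_clamp_lever below 0.1 rad/s); the robot touches nothing.
It fails at once if the block is lifted or carried (height (world z) of block_mid above 0.042 m or (angle between nest_block's own z axis and vertical below 0.2 rad and height (world z) of block_mid above 0.022 m)).
It fails at once if another thing is disturbed (shifted over 20 mm, or the electrode knocked over) (distance of any of small_block, electrode, screw_cup, caliper, tape_roll, screwdriver from where it was at the start of the episode above 0.02 m or angle between electrode's own z axis and vertical above 0.5 rad).
It also fails if it takes over 54 s, if anything falls off the work surface, if the arm or the gripper's body presses on something with over 40 N, if the wrist force passes 120 N, or if a joint passes its speed limit or range.

## Working session

There is one attempt and no reset: what is moved stays moved. The work goes in short steps, Python scripts to look and compute and a tool call to move; the robot and the scene stay as the last step left them, time stands still between calls to the robot, and variables do not carry over. Pictures are saved under pics/ and viewed, at most 10 in all, crops included, and the job is handed in when it is done.

Besides the shell and the picture viewer there is one more tool, called after "Emit:" by a JSON object that holds its "method" and its "body". arm_command: Moves the arm, as the interface text tells. Its arguments: {"type":"object","properties":{"targets":{"type":"array","items":{"type":"array","items":{"type":"number"}}}},"required":["targets"]}

```bash
ls; mkdir -p pics; cat > h.py <<'E'
import numpy as np, cv2
from cell import env
from scipy.spatial.transform import Rotation as R
def cam(n):
    s=env.state(); c=env.read_camera(n)
    if n=="wrist":
        T=np.eye(4);T[:3,:3]=R.from_euler('xyz',s['tcp_rot']).as_matrix();T[:3,3]=s['eef_pos']
        c['world_from_camera']=T@np.array(c['hand_eye'])
    return c
def save(c,fn): cv2.imwrite('pics/'+fn,np.array(c['frame'])[:,:,::-1])
def px2w(c,u,v,z):
    f=240/np.tan(np.radians(c['vertical_fov'])/2);T=np.array(c['world_from_camera'])
    d=T[:3,:3]@np.array([(u-c['cx'])/f,(v-c['cy'])/f,1]);o=T[:3,3]
    return o+d*(z-o[2])/d[2]
def w2px(c,p):
    f=240/np.tan(np.radians(c['vertical_fov'])/2);T=np.linalg.inv(np.array(c['world_from_camera']))
    q=T[:3,:3]@np.array(p)+T[:3,3]
    return q[:2]/q[2]*f+np.array([c['cx'],c['cy']])
E
python3 - <<'E'
from h import *
for n in("scene","top"):
    c=cam(n);save(c,n+'0.png');print(n,c['vertical_fov'],c['cx'],c['cy'],np.array(c['world_from_camera']).round(3).tolist())
    import pickle;pickle.dump(c,open(n+'.pkl','wb'))
print(env.state())
E
```

```text
pics
scene 53.29703729198858 314.91741035821195 233.97766612460347 [[-0.665, -0.476, 0.576, -49.723], [-0.747, 0.425, -0.511, 608.085], [-0.001, -0.77, -0.638, 933.183], [0.0, 0.0, 0.0, 1.0]]
top 53.83534614209605 320.047991615 238.68612904661737 [[0.076, -0.976, 0.206, 325.994], [-0.997, -0.074, 0.018, 17.217], [-0.002, -0.207, -0.978, 1525.175], [0.0, 0.0, 0.0, 1.0]]
{'t': 0.1, 'joints': array([-1.25458012e+00,  4.91502751e-01,  1.55937679e+00, -2.47600524e-06,
        1.09165669e+00, -1.05600236e-01]), 'qvel': array([-0.00054628, -0.00195044, -0.00199907, -0.00175084, -0.00049741,
        0.00082226]), 'tau': array([ 1.32932695e-03, -6.13623333e+01, -2.58605236e+01,  6.93635107e-02,
        4.69677988e-02, -3.72705335e-05]), 'eef_pos': array([ 255.84483329, -570.01920297,  214.12205354]), 'tcp_rot': array([-3.14065411e+00, -9.72723108e-05,  4.21817537e-01]), 'ft_force': array([-0.86761779,  0.29545314,  0.44833646]), 'moment': array([-0.00083382, -0.01404087, -0.01717261]), 'grip_force': 0.0, 'opening': 0.9994382661797828}
```

View pics/scene0.png

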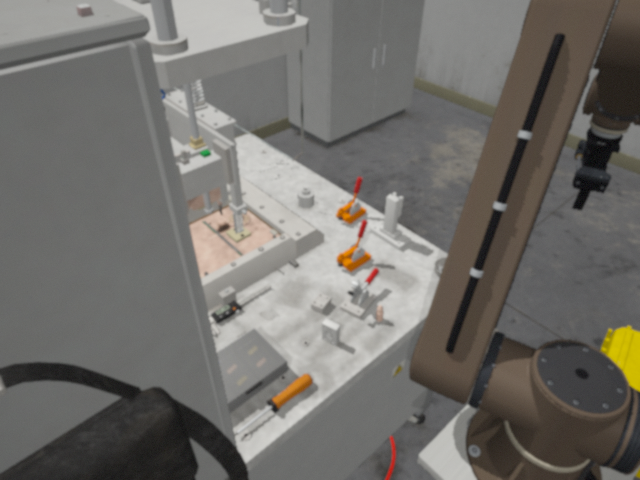

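View pics/top0.png

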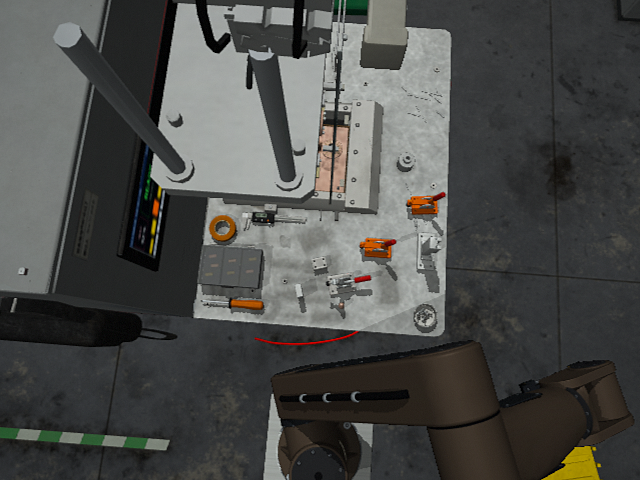

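Top view: grey clamp around (345,283) with its red handle to the right (world -y). The standing block is at (299,295), the small block at (319,264) and the electrode at about (338,310). I'll zoom in on both views.

```bash
python3 - <<'E'
import pickle;from h import *
a=pickle.load(open('top.pkl','rb'));b=pickle.load(open('scene.pkl','rb'))
A=cv2.resize(np.array(a['frame'])[245:325,275:385],None,fx=7,fy=7,interpolation=cv2.INTER_CUBIC)
cv2.imwrite('pics/topc.png',A[:,:,::-1])
B=cv2.resize(np.array(b['frame'])[255:355,300:400],None,fx=6,fy=6,interpolation=cv2.INTER_CUBIC)
cv2.imwrite('pics/scenec.png',B[:,:,::-1])
for p in [(299,295),(345,283),(338,310),(319,264),(332,208)]: print(p,px2w(a,*p,0).round())
E
```

```text
(299, 295) [457.  99.   0.]
(345, 283) [507. -46.   0.]
(338, 310) [419. -30.   0.]
(319, 264) [563.  42.   0.]
(332, 208) [755.  14.   0.]
```

View pics/topc.png

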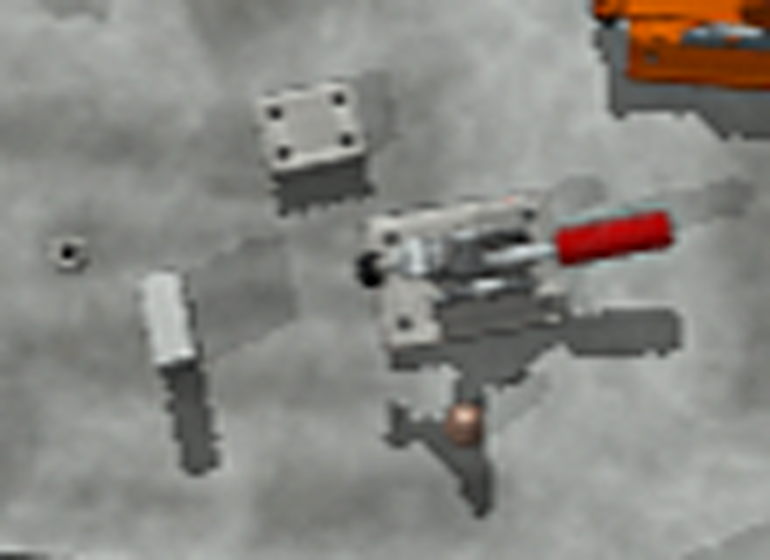

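View pics/scenec.png

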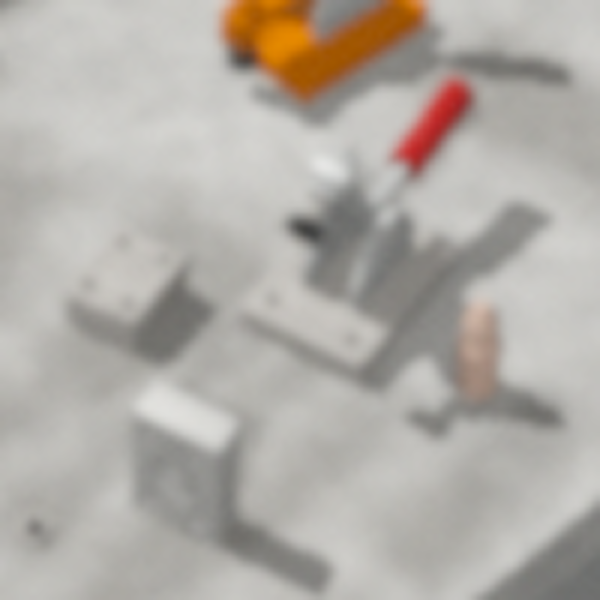

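Top crop: block top corners are about (140,275), (183,270), (198,360) and (157,367). The clamp's stop edge runs (368,218)–(388,345), the copper electrode is near (465,425), the foot (black) at (370,268), and the handle ends at (670,230).

```bash
python3 - <<'E'
import pickle;from h import *
a=pickle.load(open('top.pkl','rb'));b=pickle.load(open('scene.pkl','rb'))
t=lambda x,y,z:px2w(a,(x+.5)/7-.5+275,(y+.5)/7-.5+245,z)
s=lambda x,y,z:px2w(b,(x+.5)/6-.5+300,(y+.5)/6-.5+255,z)
def show(n,l):
    P=np.array(l);print(n,P.round(0)[:,:2].tolist(),'mean',P.mean(0).round(1)[:2])
    return P
B=show('blockT',[t(140,275,60),t(183,270,60),t(198,360,60),t(157,367,60)])
print(np.linalg.norm(np.roll(B,-1,0)-B,axis=1).round())
B=show('blockS',[s(132,403,60),s(165,380,60),s(240,418,60),s(212,452,60)])
print(np.linalg.norm(np.roll(B,-1,0)-B,axis=1).round())
for n,C in(('T',show('stopT',[t(368,218,14),t(388,348,14)])),('S',show('stopS',[s(242,308,14),s(368,370,14)]))):
    d=C[1]-C[0];print(np.linalg.norm(d),np.degrees(np.arctan2(d[1],d[0])))
C=show('baseside',[t(368,218,14),t(535,193,14)]);d=C[1]-C[0];print(np.degrees(np.arctan2(d[1],d[0])),np.linalg.norm(d))
show('elec',[t(463,418,50),s(480,302,50)])
show('small',[t(262,100,22),t(352,85,22),t(365,150,22),t(278,170,22)])
show('handle tip',[t(670,230,60),s(465,90,60)])
show('screwtop/armend',[t(415,255,100),s(328,165,100)])
C=show('caliper/guard',[px2w(a,332,205,0)])
E
```

```text
blockT [[485.0, 112.0], [489.0, 93.0], [450.0, 83.0], [446.0, 101.0]] mean [467.5  97.6]
[19. 40. 18. 41.]
blockS [[487.0, 111.0], [487.0, 94.0], [453.0, 85.0], [449.0, 105.0]] mean [469.   98.6]
[18. 35. 20. 39.]
stopT [[525.0, 13.0], [466.0, -0.0]] mean [495.2   6.4]
stopS [[522.0, 15.0], [463.0, 0.0]] mean [492.7   7.7]
60.19707552242905 -167.1138589416358
61.41085240165142 -165.53433188207546
baseside [[525.0, 13.0], [542.0, -63.0]] mean [533.2 -24.7]
-77.10063179286352 77.68606470347088
elec [[434.0, -35.0], [438.0, -36.0]] mean [435.9 -35.7]
small [[574.0, 66.0], [584.0, 25.0], [555.0, 17.0], [542.0, 56.0]] mean [563.9  40.9]
handle tip [[523.0, -121.0], [520.0, -116.0]] mean [ 521.7 -118.3]
screwtop/armend [[499.0, -8.0], [501.0, -9.0]] mean [499.9  -8.3]
caliper/guard [[765.0, 14.0]] mean [765.   14.3]
```

```bash
cat >> h.py <<'E'
PHI=np.radians(13.7); X=np.array([np.cos(PHI),np.sin(PHI),0]); Y=np.array([-np.sin(PHI),np.cos(PHI),0])
O=np.array([494,7,0])-33*Y
def toclamp(p): d=np.array(p)-O; return np.array([d@X,d@Y,d[2]])
def fromclamp(x,y,z): return O+x*X+y*Y+np.array([0,0,z])
def go(p,yaw=None):
    s=env.state();r=R.from_euler('xyz',s['tcp_rot']);print('clampframe now',toclamp(s['eef_pos']).round(1),'yaw',np.degrees(s['tcp_rot'][2]).round(1))
    d=r.inv().apply(np.array(p)-s['eef_pos']);t=0 if yaw is None else -(yaw-np.degrees(s['tcp_rot'][2]))
    print('delta',d.round(1),'turn',round(t,1),'F',s['ft_force'].round(1),'t',s['t'])
E
python3 - <<'E'
from h import *
print(fromclamp(-4,175,130), toclamp([468.3,98.1,0]))
go([430,-200,215],103.7)
go([450,140,200],103.7)
print(np.array(env.read_camera('wrist')['hand_eye']).round(2).tolist())
E
```

```text
[456.48278678 144.01262246 130.        ] [ -3.39285728 127.59486519   0.        ]
clampframe now [-368.  -471.2  214.1] yaw 24.2
delta [ 310.4 -266.3   -0.6] turn -79.5 F [-0.9  0.3  0.4] t 0.1
clampframe now [-368.  -471.2  214.1] yaw 24.2
delta [ 467.8 -568.3   14.7] turn -79.5 F [-0.9  0.3  0.4] t 0.1
[[-0.0, -0.96, -0.27, 75.75], [1.0, -0.0, 0.0, -0.4], [-0.0, -0.27, 0.96, -169.55], [0.0, 0.0, 0.0, 1.0]]
```

Emit:
{"method": "arm_command", "body": {"targets": [[180,-155,0,-40,0],[180,-155,0,-40,0],[180,-155,0,-40,0],[180,-155,0,-40,0],[180,-155,0,-40,0]]}}

```text
t: 0.65
eef_pos: [357.2, -352.6, 214.6]
tcp_rot: [-3.141, -0.0, 1.126]
ft_force: [0.4, -0.8, 0.0]
opening: 0.64
grip_force: 0.0
```

```bash
python3 - <<'E'
from h import *
go([430,-200,215],103.7)
E
```

```text
clampframe now [-218.1 -283.9  214.6] yaw 64.5
delta [ 1.691e+02  1.000e-01 -3.000e-01] turn -39.2 F [ 0.4 -0.8  0. ] t 0.65
```

Emit:
{"method": "arm_command", "body": {"targets": [[235,-10,0,-39.2,0],[235,-10,0,-39.2,0],[235,-10,0,-39.2,0],[235,-10,0,-39.2,0],[235,-10,0,-39.2,0]]}}

```text
t: 1.15
eef_pos: [450.6, -136.6, 214.7]
tcp_rot: [3.142, -0.0, 1.811]
ft_force: [0.7, 0.6, 0.7]
opening: 0.214
grip_force: 0.0
```

```bash
python3 - <<'E'
from h import *
go(fromclamp(-3,185,150),103.7)
E
```

```text
clampframe now [-76.2 -96.3 214.7] yaw 103.8
delta [281.2  73.5  64.7] turn 0.1 F [0.7 0.6 0.7] t 1.15
```

Emit:
{"method": "arm_command", "body": {"targets": [[210,60,0,0,0],[210,60,0,0,0],[210,60,0,0,0],[210,60,0,0,0],[210,60,0,0,0]]}}

```text
t: 1.65
eef_pos: [459.5, 82.3, 214.6]
tcp_rot: [3.141, -0.0, 1.807]
ft_force: [-0.6, -0.4, -0.1]
opening: 0.006
grip_force: 0.0
```

```bash
python3 - <<'E'
from h import *
go(fromclamp(-3,185,150),103.7)
c=cam('wrist');save(c,'w1.png')
import pickle;pickle.dump(c,open('w1.pkl','wb'))
E
```

```text
clampframe now [-15.7 114.4 214.6] yaw 103.5
delta [70.7 12.5 64.7] turn -0.2 F [-0.6 -0.4 -0.1] t 1.65
```

View pics/w1.png

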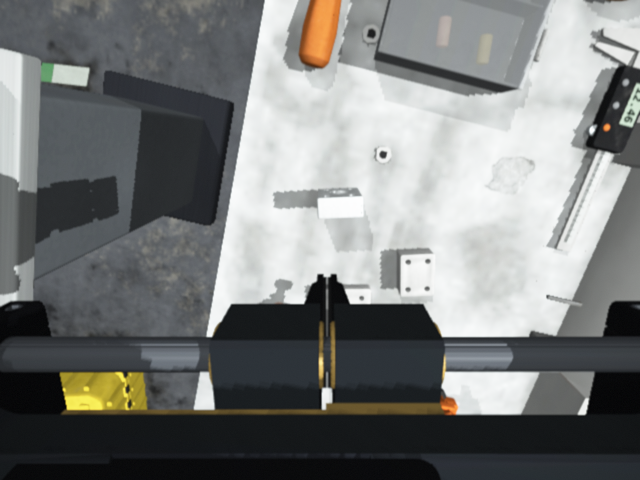

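Wrist view: the block top spans about (318,192)–(363,217) and the shut fingertips are at (328,280). The way is clear and nothing tall stands nearby on the +y side.

```bash
python3 - <<'E'
import pickle;from h import *
c=pickle.load(open('w1.pkl','rb'))
P=[toclamp(px2w(c,*p,60)).round(1).tolist() for p in [(318,195),(361,194),(363,215),(319,219)]];print(P,np.mean(P,0))
E
```

```text
[[-23.3, 139.8, 60.0], [13.5, 140.5, 60.0], [15.7, 122.2, 60.0], [-22.6, 118.8, 60.0]] [ -4.175 130.325  60.   ]
```

Emit:
{"method": "arm_command", "body": {"targets": [[71,13,0,-0.2,0],[71,13,0,-0.2,0],[71,13,0,0,0],[71,13,0,0,0]]}}

```text
t: 2.1
eef_pos: [456.0, 150.7, 214.5]
tcp_rot: [-3.141, 0.0, 1.805]
ft_force: [-0.3, -0.4, 0.7]
opening: 0.007
grip_force: 0.0
```

Emit:
{"method": "arm_command", "body": {"targets": [[0,0,166,0,0],[0,0,166,0,0],[0,0,166,0,0],[0,0,166,0,0],[0,0,166,0,0]]}}

```text
t: 2.6
eef_pos: [455.2, 149.5, 46.5]
tcp_rot: [-3.137, -0.0, 1.803]
ft_force: [0.1, 0.3, -0.1]
opening: 0.003
grip_force: 0.0
```

Emit:
{"method": "arm_command", "body": {"targets": [[-20,-1,0,0,0],[-25,-1,0,0,0],[-29,-1,0,0,0],[-33,-1,0,0,0],[-37,-1,0,0,0]]}}

```text
t: 3.1
eef_pos: [464.0, 114.7, 49.1]
tcp_rot: [3.141, 0.0, 1.804]
ft_force: [-0.4, -0.1, 0.5]
opening: 0.005
grip_force: 0.1
```

Emit:
{"method": "arm_command", "body": {"targets": [[-4,0,0,0,0],[-8,0,0,0,0],[-12,0,0,0,0],[-16,0,0,0,0],[-20,0,0,0,0]]}}

```text
t: 3.6
eef_pos: [468.4, 95.0, 48.6]
tcp_rot: [-3.141, 0.0, 1.804]
ft_force: [-0.2, -0.8, 0.9]
opening: 0.005
grip_force: 0.0
```

```bash
python3 - <<'E'
from h import *
go(fromclamp(-3,185,150),103.7)
c=cam('wrist');save(c,'w2.png')
E
```

```text
clampframe now [ -4.  124.6  48.6] yaw 103.4
delta [  60.4    0.7 -101.4] turn -0.3 F [-0.2 -0.8  0.9] t 3.6
```

View pics/w2.png

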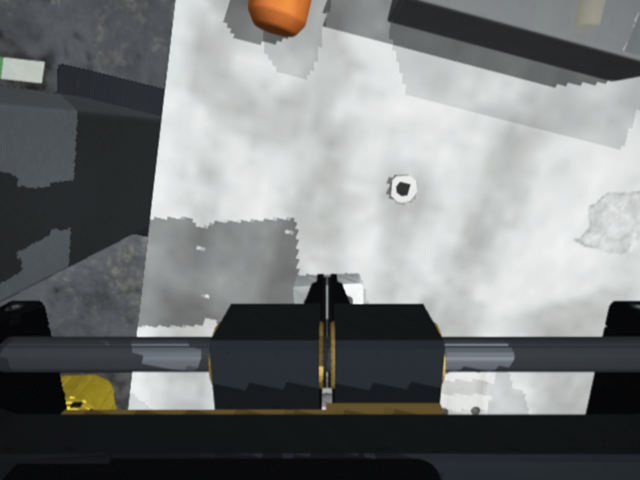

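The block's end shows behind the fingers at (295–365, 273–300), but I can't tell if it has tipped. I'll push a little further, then check with the scene camera.

Emit:
{"method": "arm_command", "body": {"targets": [[-4,0,0,0,0],[-8,0,0,0,0],[-12,0,0,0,0],[-12,0,0,0,0]]}}

```text
t: 4.05
eef_pos: [471.3, 83.2, 48.6]
tcp_rot: [3.142, 0.0, 1.804]
ft_force: [-0.2, 0.7, -0.2]
opening: 0.004
grip_force: 0.0
```

Emit:
{"method": "arm_command", "body": {"targets": [[30,0,0,0,0],[55,0,0,0,0],[55,0,0,0,0],[55,0,0,0,0]]}}

```text
t: 4.45
eef_pos: [458.4, 137.3, 48.6]
tcp_rot: [3.142, 0.0, 1.806]
ft_force: [-0.1, 1.0, 0.0]
opening: 0.0
grip_force: 0.0
```

```bash
python3 - <<'E'
from h import *
import pickle
go(fromclamp(-3,145,9),103.7)
c=cam('wrist');a=np.array(c['frame'])[180:480,200:500];pickle.dump(c,open('w3.pkl','wb'))
b=cam('scene');pickle.dump(b,open('s3.pkl','wb'))
b=cv2.resize(np.array(b['frame'])[255:355,300:400],(400,400),interpolation=cv2.INTER_CUBIC)
a=cv2.resize(a,(400,400))
cv2.imwrite('pics/c3.png',np.hstack([a,b])[:,:,::-1])
E
```

```text
clampframe now [ -3.8 168.1  48.6] yaw 103.4
delta [-23.1   0.9  39.6] turn -0.3 F [-0.1  1.   0. ] t 4.45
```

View pics/c3.png

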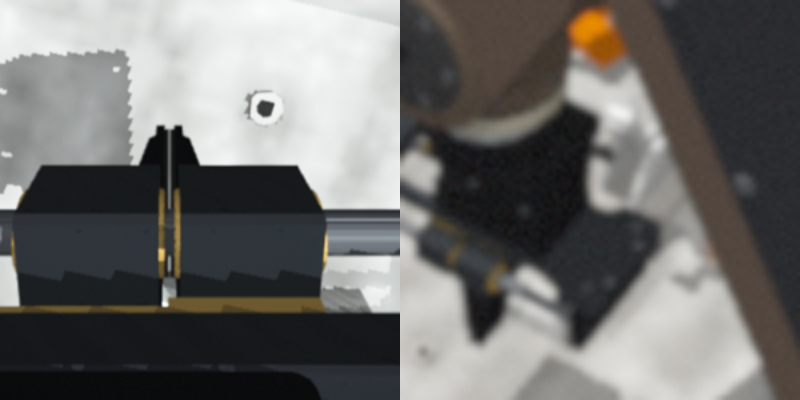

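Hidden by the gripper, so I'll raise the arm and look.

Emit:
{"method": "arm_command", "body": {"targets": [[0,0,-50,0,0],[-30,0,-100,0,0],[-65,0,-140,0,0],[-100,0,-150,0,0],[-100,0,-150,0,0]]}}

```text
t: 5.05
eef_pos: [483.5, 35.7, 201.4]
tcp_rot: [3.136, 0.002, 1.8]
ft_force: [0.4, 0.4, -0.3]
opening: 0.003
grip_force: 0.0
```

```bash
python3 - <<'E'
from h import *
import pickle
go(fromclamp(-3,145,9),103.7)
c=cam('wrist');pickle.dump(c,open('w4.pkl','wb'))
cv2.imwrite('pics/w4.png',cv2.resize(np.array(c['frame'])[130:330,220:470],(750,600))[:,:,::-1])
E
```

```text
clampframe now [ -3.3  63.4 201.4] yaw 103.1
delta [ 82.1  -1.5 192.2] turn -0.6 F [ 0.4  0.4 -0.3] t 5.05
```

View pics/w4.png

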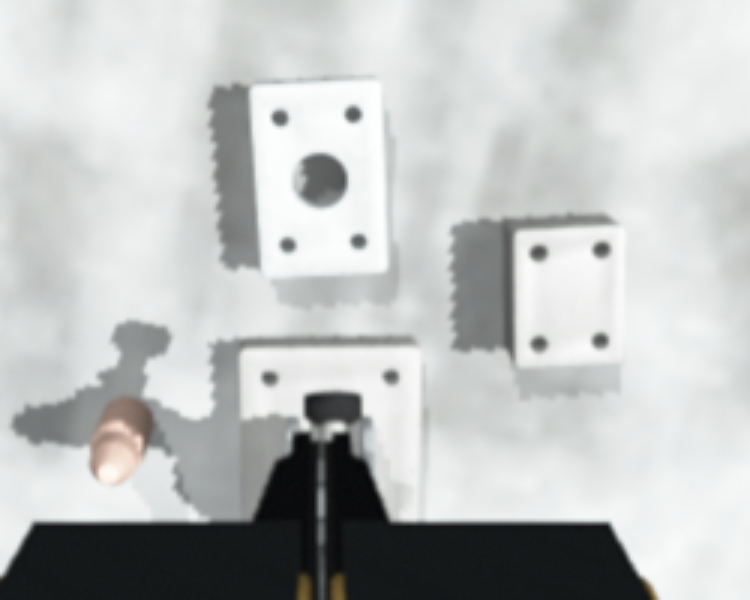

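The block lies flat, drilled face up: its corners are (250,87), (382,80), (386,272) and (262,277), with the stop edge at row 345. Next, measure the remaining push.

```bash
python3 - <<'E'
import pickle;from h import *
c=pickle.load(open('w4.pkl','rb'))
f=lambda x,y,z:toclamp(px2w(c,220+x/3,130+y/3,z)).round(1)
for p in [(250,87,18),(382,80,18),(386,272,18),(262,277,18),(240,350,14),(420,346,14)]:print(p,f(*p))
go(fromclamp(-3,150,9),103.7)
E
```

```text
(250, 87, 18) [-23.2 116.9  18. ]
(382, 80, 18) [ 16.7 118.6  18. ]
(386, 272, 18) [18.2 59.1 18. ]
(262, 277, 18) [-21.   57.9  18. ]
(240, 350, 14) [-29.   32.7  14. ]
(420, 346, 14) [29.7 33.3 14. ]
clampframe now [ -4.2  65.3 199.7] yaw 103.1
delta [ 84.9  -0.2 190.7] turn -0.6 F [-0.2  1.   0.1] t 5.1
```

Emit:
{"method": "arm_command", "body": {"targets": [[45,0,0,-0.6,0],[88,1,30,-0.6,0],[88,1,75,-0.6,0],[88,1,120,-0.6,0],[88,1,120,-0.6,0]]}}

```text
t: 5.6
eef_pos: [458.8, 125.9, 74.0]
tcp_rot: [-3.131, -0.001, 1.815]
ft_force: [-0.1, -1.0, 1.0]
opening: 0.006
grip_force: 0.0
```

```bash
python3 - <<'E'
from h import *
go(fromclamp(-3,148,9),103.7)
E
```

```text
clampframe now [ -6.  156.9  74. ] yaw 104.0
delta [-9.   3.6 64.9] turn 0.3 F [-0.1 -1.   1. ] t 5.6
```

Emit:
{"method": "arm_command", "body": {"targets": [[0,2,40,0,0],[0,2,68,0,0],[0,2,68,0,0],[0,2,68,0,0]]}}

```text
t: 6.0
eef_pos: [464.4, 126.2, 11.9]
tcp_rot: [-3.142, 0.0, 1.814]
ft_force: [-0.2, -0.0, 0.1]
opening: 0.007
grip_force: 0.0
```

```bash
python3 - <<'E'
from h import *
go(fromclamp(-3,103,9),103.7)
E
```

```text
clampframe now [ -0.5 155.8  11.9] yaw 103.9
delta [-52.8  -2.7   2.9] turn 0.2 F [-0.2 -0.   0.1] t 6.0
```

Emit:
{"method": "arm_command", "body": {"targets": [[-20,-2,2,0,0],[-29,-2,2,0,0],[-34,-2,2,0,0],[-39,-2,2,0,0],[-43,-2,2,0,0]]}}

```text
t: 6.5
eef_pos: [472.8, 83.8, 9.2]
tcp_rot: [3.141, 0.0, 1.814]
ft_force: [-0.3, 1.1, -0.7]
opening: 0.007
grip_force: 0.5
```

Emit:
{"method": "arm_command", "body": {"targets": [[-3,0,0,0,0],[-6,0,0,0,0],[-8,0,0,0,0],[-10,0,0,0,0]]}}

```text
t: 6.9
eef_pos: [474.6, 75.6, 8.6]
tcp_rot: [-3.141, -0.001, 1.813]
ft_force: [-3.0, 37.7, 3.8]
opening: 0.003
grip_force: 18.9
```

```bash
python3 - <<'E'
from h import *
go(fromclamp(-3,103,9),103.7)
E
```

```text
clampframe now [ -2.6 104.2   8.6] yaw 103.9
delta [-1.2 -0.4 -0.4] turn 0.2 F [-3.  37.7  3.8] t 6.9
```

38 N at the finger: the block is against the stop. Back off and go over the clamp to behind the screw.

Emit:
{"method": "arm_command", "body": {"targets": [[15,0,0,0,0],[40,0,0,0,0],[40,0,-50,0,0],[40,0,-100,0,0],[40,0,-150,0,0]]}}

```text
t: 7.4
eef_pos: [464.7, 113.2, 160.1]
tcp_rot: [-3.14, -0.0, 1.815]
ft_force: [-0.1, -0.0, 0.1]
opening: 0.002
grip_force: 0.0
```

Emit:
{"method": "arm_command", "body": {"targets": [[-30,0,-30,0,0],[-80,0,-30,0,0],[-80,0,-30,0,0],[-80,0,-30,0,0]]}}

```text
t: 7.8
eef_pos: [484.4, 34.7, 188.5]
tcp_rot: [-3.141, -0.0, 1.812]
ft_force: [-0.4, 0.7, -0.9]
opening: 0.004
grip_force: 0.0
```

```bash
python3 - <<'E'
from h import *
import pickle
go(fromclamp(0,-28,150),103.7)
c=cam('wrist');pickle.dump(c,open('w5.pkl','wb'))
cv2.imwrite('pics/w5.png',cv2.resize(np.array(c['frame'])[130:330,220:470],(750,600))[:,:,::-1])
E
```

```text
clampframe now [ -2.7  62.2 188.5] yaw 103.8
delta [-90.2   2.5  38.5] turn 0.1 F [-0.4  0.7 -0.9] t 7.8
```

View pics/w5.png

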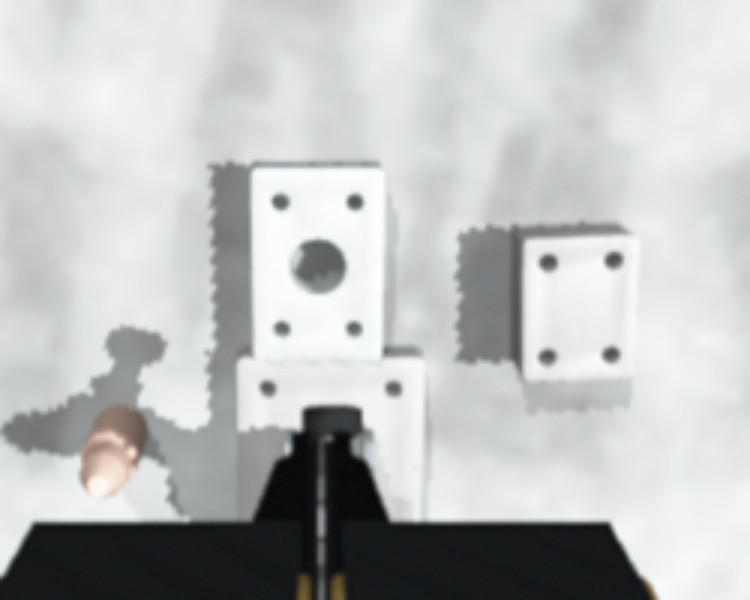

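The block sits flush against the base (edge at row 355), and the dark foot above is centred near x=333, over the block's width. Now go behind the screw.

Emit:
{"method": "arm_command", "body": {"targets": [[-45,2,10,0,0],[-90,3,10,0,0],[-92,3,40,0,0],[-92,3,70,0,0],[-92,3,98,0,0]]}}

```text
t: 8.35
eef_pos: [509.3, -52.0, 89.1]
tcp_rot: [-3.141, -0.0, 1.816]
ft_force: [0.3, -0.1, -0.5]
opening: 0.003
grip_force: 0.0
```

```bash
python3 - <<'E'
from h import *
go(fromclamp(0,-12,90),103.7)
E
```

```text
clampframe now [  0.8 -28.   89.1] yaw 104.0
delta [16.  -0.8 -0.9] turn 0.3 F [ 0.3 -0.1 -0.5] t 8.35
```

Emit:
{"method": "arm_command", "body": {"targets": [[10,-1,0,0,0],[16,-1,0,0,0],[21,-1,0,0,0],[25,-1,0,0,0],[28,-1,1,0,0]]}}

```text
t: 8.85
eef_pos: [502.5, -25.8, 90.6]
tcp_rot: [3.14, 0.001, 1.815]
ft_force: [0.8, -3.3, 0.5]
opening: 0.003
grip_force: 2.0
```

Emit:
{"method": "arm_command", "body": {"targets": [[3,0,1,0,0],[6,0,2,0,0],[8,0,4,0,0],[10,0,5,0,0],[12,0,6,0,0]]}}

```text
t: 9.35
eef_pos: [499.3, -14.5, 83.5]
tcp_rot: [3.141, 0.0, 1.814]
ft_force: [2.5, -3.9, -1.2]
opening: 0.009
grip_force: 2.5
```

```bash
python3 - <<'E'
from h import *
go(fromclamp(0,19,76),103.7)
E
```

```text
clampframe now [ 0.  10.9 83.5] yaw 104.0
delta [ 8.1 -0.   7.5] turn 0.3 F [ 2.5 -3.9 -1.2] t 9.35
```

Emit:
{"method": "arm_command", "body": {"targets": [[3,0,2,0,0],[5,0,4,0,0],[8,0,6,0,0],[10,0,8,0,0],[12,0,10,0,0]]}}

```text
t: 9.85
eef_pos: [496.5, -3.3, 73.2]
tcp_rot: [3.141, 0.001, 1.815]
ft_force: [4.3, -11.5, -5.1]
opening: 0.004
grip_force: 5.7
```

Emit:
{"method": "arm_command", "body": {"targets": [[-5,0,0,0,0],[-5,0,-25,0,0],[0,0,-25,0,0],[17,0,-25,0,0],[17,0,-25,0,0]]}}

```text
t: 10.35
eef_pos: [491.1, 14.9, 98.3]
tcp_rot: [-3.14, -0.001, 1.816]
ft_force: [0.2, 0.2, -0.4]
opening: 0.005
grip_force: 0.0
```

```bash
python3 - <<'E'
from h import *
go(fromclamp(0,42,60),103.7)
E
```

```text
clampframe now [-1.  41.3 98.3] yaw 104.0
delta [ 0.6  1.1 38.3] turn 0.3 F [ 0.2  0.2 -0.4] t 10.35
```

Emit:
{"method": "arm_command", "body": {"targets": [[0,1,12,0,0],[0,1,18,0,0],[0,1,23,0,0],[0,1,27,0,0],[0,1,31,0,0]]}}

```text
t: 10.85
eef_pos: [492.9, 13.7, 67.0]
tcp_rot: [-3.141, -0.0, 1.814]
ft_force: [-0.7, 2.6, 3.7]
opening: 0.009
grip_force: 2.0
```

Emit:
{"method": "arm_command", "body": {"targets": [[0,0,2,0,0],[0,0,4,0,0],[0,0,6,0,0],[0,0,7,0,0]]}}

```text
t: 11.25
eef_pos: [493.1, 13.9, 61.1]
tcp_rot: [3.141, 0.0, 1.814]
ft_force: [-5.0, 2.6, 24.0]
opening: 0.005
grip_force: 11.9
```

```bash
python3 - <<'E'
from h import *
go(fromclamp(0,42,60),103.7)
E
```

```text
clampframe now [ 0.8 39.9 61.1] yaw 104.0
delta [ 2.1 -0.8  1.1] turn 0.3 F [-5.   2.6 24. ] t 11.25
```

The foot is seated: 24 N at 61 mm, against about 61 mm expected. Retract and check.

Emit:
{"method": "arm_command", "body": {"targets": [[0,0,-30,0,0],[0,0,-80,0,0],[-20,0,-125,0,0],[-45,0,-150,0,0],[-45,0,-150,0,0]]}}

```text
t: 11.75
eef_pos: [505.8, -32.0, 213.9]
tcp_rot: [3.136, 0.004, 1.813]
ft_force: [-0.1, -0.9, -0.3]
opening: 0.003
grip_force: 0.0
```

```bash
python3 - <<'E'
from h import *
go(fromclamp(0,42,60),103.7)
a=cam('wrist')['frame'];b=cam('top')['frame']
a=cv2.resize(np.array(a)[180:330,220:370],(400,400),interpolation=cv2.INTER_CUBIC);b=cv2.resize(np.array(b)[240:330,280:370],(400,400),interpolation=cv2.INTER_CUBIC)
cv2.imwrite('pics/f.png',np.hstack([a,b])[:,:,::-1])
E
```

```text
clampframe now [  2.2  -7.7 213.9] yaw 103.9
delta [ 50.2  -3.  153.7] turn 0.2 F [-0.1 -0.9 -0.3] t 11.75
```

View pics/f.png

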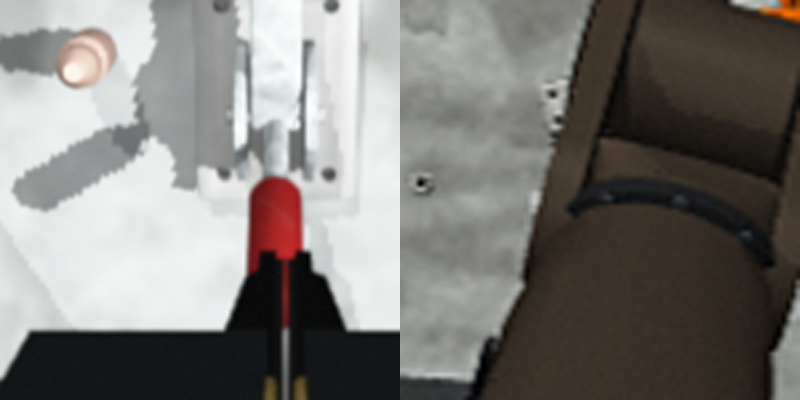

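The arm lies level and the red handle is upright. The electrode is standing and the gripper is clear at 214 mm. Handing in.

```bash
python3 -c "
from cell import env
print(env.job_done())"
```

```text
the job is handed in; nothing more can be done
None
```

I handed the job in at about 12 s. The block was tipped flat and pushed against the clamp's base, and the clamp arm was closed until it met firm resistance at the height expected for the foot on the block. The last picture didn't show the foot on the block, and the hand-in gave no verdict.

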